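# Pack the photometer test kit into its tray

## Task

Pack the photometer test kit into the four-bay tray: stand the brown dropper bottle with the red teat in the yellow bay, the white vial with the blue cap in the blue bay, the red stopper in the red bay and the cuvette block in the white bay, each upright on the mark in the middle of its bay. The black stopper and the brown bottle with the white cap belong to another kit: leave them standing where they are.

Things in the scene. Friction and masses are not known exactly. Their poses are not given: they have to be found in the camera images.
- dropper: brown dropper bottle with a white label, black collar and red rubber teat; body 30 mm diameter and 60 mm tall, 97 mm tall with teat; origin at the centre of its underside, z up when upright. Loose; take it by the brown glass below 60 mm (the collar above is 18 mm wide, the teat cannot be gripped)
- vial: white vial with a blue screw cap, 26 mm diameter, 58 mm tall (cap 18 mm wide from 48 mm up); origin at the centre of its underside, z up when upright. Loose
- red_stopper: red rubber stopper, tapered, 24 mm diameter at the top, narrower below, 25 mm tall; origin at the centre of its underside, z up when upright. Loose
- cuvettes: dark grey foam block with two clear cuvettes standing in it; block 32 mm (its x) x 50 mm (its y) x 20 mm high; the cuvettes stand on the y centre line and reach up to 50 mm, together 12 mm (x) x 36 mm (y), firmly fixed in the block and rigid, so that the piece can be lifted by them; origin at the centre of its underside, z up when upright. Loose
- black_stopper: black rubber stopper, tapered, 26 mm diameter at the top, 27 mm tall; origin at the centre of its underside. Loose; does not belong in the kit
- capped_bottle: brown bottle with a white screw cap and no teat, white label round it, 30 mm diameter, 62 mm tall; origin at the centre of its underside. Loose; does not belong in the kit
- bay_yellow: fixed yellow plastic tray bay: shallow open box, 80 x 80 mm outside, walls 3 mm; origin at the centre of its underside, z up, x and y along its sides; inner floor 3 mm and rim 8 mm above the origin; a thin ring 44 mm across marks the middle of the floor. Four bays lie two by two, 83 mm between centres, in a flat grey tray (edge 10 mm over the table); which lies where changes
- bay_blue: fixed blue plastic tray bay: shallow open box, 80 x 80 mm outside, walls 3 mm; origin at the centre of its underside, z up, x and y along its sides; inner floor 3 mm and rim 8 mm above the origin; a thin ring 44 mm across marks the middle of the floor. Four bays lie two by two, 83 mm between centres, in a flat grey tray (edge 10 mm over the table); which lies where changes
- bay_red: fixed red plastic tray bay: shallow open box, 80 x 80 mm outside, walls 3 mm; origin at the centre of its underside, z up, x and y along its sides; inner floor 3 mm and rim 8 mm above the origin; a thin ring 44 mm across marks the middle of the floor. Four bays lie two by two, 83 mm between centres, in a flat grey tray (edge 10 mm over the table); which lies where changes
- bay_white: fixed white plastic tray bay: shallow open box, 80 x 80 mm outside, walls 3 mm; origin at the centre of its underside, z up, x and y along its sides; inner floor 3 mm and rim 8 mm above the origin; a thin ring 44 mm across marks the middle of the floor. Four bays lie two by two, 83 mm between centres, in a flat grey tray (edge 10 mm over the table); which lies where changes

How it is judged:
By the outcome, as a careful person would: the job done as asked, in the order asked, and still so for the second after the job is handed in, with the robot touching nothing.
It also fails if it takes over 104 s, if anything falls off the work surface, if the arm or the gripper's body presses on something with over 40 N, if the wrist force passes 120 N, or if a joint passes its speed limit or range.

## Robot

A 6-joint arm with a two-finger parallel gripper is mounted at the origin on a cart in front of the work surface, level with it; the furniture and walls round the work are solid. World frame = base frame: x ahead of the robot, y to its left, z up, the work surface at z = 0. Lengths are in m, angles in degrees, forces in N, time in s.
With the tool pointing down it reaches from about 0.375 to 0.9 m from the base axis. Payload 3.1 kg.
Tool frame: the origin (TCP) lies on the centre line of the jaws, within the pads' length; the fingertips stand 22 mm ahead of it and the grasp point (between the pads) lies 3 mm ahead of it; z points along the fingers, y is the line along which they close (so a half turn about z gives the same grasp; the last joint's range is limited). The gripper opens to 87 mm and grips with 3 to 60 N. Pads are 19 mm wide; open, the fingers measure 117 mm over their backs; the gripper's body (75 mm by 190 mm) begins 51 mm behind the grasp point.
Start: joints at [-80.3, 30.224, 82.088, -0, 67.689, -10.227], TCP at [0.213, -0.588, 0.245] pointing down, gripper open.
Joint ranges: [-176.69, 176.69], [-43.24, 126.21], [12.49, 139.97], [-82, 262], [0, 151.66], [-163.58, 163.58]. Speed limits (degrees/s): [159.86, 159.86, 180, 180, 180, 180].

## Interface

Orientations are given as a 3x3 rotation matrix whose columns are the frame's x, y, z axes.
In Python, from rig import * gives the robot as it stands.
- The arm moves only by the shell command python3 -m jog 'ROWS'. ROWS is text: rows parted by semicolons, each of 7 numbers parted by spaces: the shift along the tool's x, y, z in mm, then the turn, a rotation vector about the tool's x, y, z in rad, then the finger opening in mm, from 0 to 87. In form: tx ty tz ax ay az fingers; .... A call has 1 to 12 rows; each row shifts and turns the commanded pose from where the row before left it, along the tool's axes as they then stand; what a row does not reach is not made up. A row lasts 1/8 s, in which the tool goes at most 62.5 mm and 10.7 degrees, less where a joint would pass 70% of its speed; a pose out of reach is approached as far as the arm can. A call with a gripper value outside its range is refused whole. The fingers move at their own pace and stop on an object; the grip force is fixed at half the most. Time passes only in rows, so rows that do not move let the fingers close. It gives the time, the measured TCP pose, the force, the opening and the grip force at its end, in the units of the state.
- read_state(): the state, without advancing time (a new reading comes with each control period).
- capture(name): name is "scene" or "side" or "wrist"; returns a dict with "color" (384x512x3 uint8, red, green, blue), "camera_matrix" (3x3 intrinsics, pixels), "R" (3x3) and "t" (3): a world point X has camera coordinates R X + t. Camera axes: x right, y down, z forward; pixel columns grow to the right and rows downward; lengths in m; the calibration is good to about 2 mm. The wrist camera is an equidistant fisheye: a pixel r from the principal point sees the ray r / f radians off the axis. A picture is of the moment at which its call begins. There is no depth.
- hand_in(): hands the job in; it is judged then, once.
Trained networks look in the newest picture that a camera, given by its name, has taken for a name from the list of things; names that differ only in an ending like _2 or _b are one class to them, and where a whole thing is asked for, a point or a joint stands for the part that bears it (a point fixed in the world has none). Each returns a list of dicts, best first, with "conf" (0 to 1); they miss things now and then, are a little off and sometimes report something else, mostly with a low value. They report only what shows in the picture. A call takes as long as a camera call.
- find_in(camera, target): "at" ([x, y, z] in m, in world coordinates, good to about 4 mm: the middle of the surface that is visible of it).
- trace(camera, target): "pixels" (384x512 bool, what is visible of it).
- place_of(camera, target): "at" ([x, y, z] in m, in world coordinates, good to about 4 mm: a listed point, or the origin of a listed thing).
The state is a dict: "time_s": time; "joint_positions": joint angles; "qvel": joint speeds; "tau": joint torques, N m; "position": TCP position; "tcp_rot": TCP orientation; "force": force on the tool from outside, world axes, zero at the start; "moment": the same for the moment, N m; "opening": opening from 0.0 (shut) to 1.0 (fully open); "grasp_force": force on a finger pad.
Only numpy, scipy, OpenCV 4.12 (cv2) and the standard library are available. Lean on these libraries where they do the work, as an engineer would, in place of code of your own. Each camera call takes 0.05 s, during which the arm holds its last target. There are 200 camera calls.

## Working session

There is one attempt and no reset: what is moved stays moved. The work goes in short steps, Python scripts to look and compute and a shell command to move; the robot and the scene stay as the last step left them, time stands still between calls to the robot, and variables do not carry over. Pictures are saved under pics/ and viewed, at most 15 in all, crops included, and the job is handed in when it is done.

```bash
mkdir -p pics; ls
python3 - <<'E'
from rig import *
import cv2,numpy as np
s=read_state();print(s['position'],np.round(s['tcp_rot'],3),s['opening'],s['time_s'])
for c in ['scene','side','wrist']:
    im=capture(c);cv2.imwrite(f'pics/{c}0.png',im['color'][:,:,::-1])
    for t in ['dropper','vial','red_stopper','cuvettes','black_stopper','capped_bottle','bay_yellow','bay_blue','bay_red','bay_white']:
        print(c,t,[(np.round(d['at'],3).tolist(),round(d['conf'],2)) for d in place_of(c,t)[:2]])
E
```

```text
pics
[ 0.21293969 -0.58687638  0.24358416] [[ 0.94   0.341 -0.   ]
 [ 0.341 -0.94   0.002]
 [ 0.    -0.002 -1.   ]] 0.9995260759279205 0.0
scene dropper [([0.534, -0.38, -0.001], 0.86)]
scene vial []
scene red_stopper [([0.527, -0.49, -0.0], 0.5), ([0.438, -0.289, 0.0], 0.3)]
scene cuvettes [([0.438, -0.29, 0.002], 0.8), ([0.53, -0.38, -0.001], 0.7)]
scene black_stopper [([0.439, -0.395, 0.001], 0.78), ([0.435, -0.292, 0.004], 0.63)]
scene capped_bottle []
scene bay_yellow [([0.491, 0.13, 0.001], 0.66)]
scene bay_blue [([0.579, 0.119, 0.002], 0.87)]
scene bay_red []
scene bay_white [([0.563, 0.033, 0.006], 0.76)]
side dropper [([0.532, -0.383, -0.001], 0.75)]
side vial [([0.434, -0.1, 0.006], 0.47)]
side red_stopper [([0.531, -0.489, -0.002], 0.5)]
side cuvettes [([0.441, -0.288, 0.002], 0.46)]
side black_stopper [([0.438, -0.395, 0.003], 0.63), ([0.532, -0.49, -0.002], 0.53)]
side capped_bottle [([0.409, -0.202, -0.005], 0.75)]
side bay_yellow [([0.495, 0.134, 0.003], 0.93), ([0.437, -0.102, 0.001], 0.59)]
side bay_blue [([0.582, 0.118, 0.004], 0.65)]
side bay_red [([0.483, 0.05, 0.005], 0.82), ([0.441, -0.398, 0.001], 0.16)]
side bay_white [([0.57, 0.037, 0.009], 0.68)]
wrist dropper []
wrist vial []
wrist red_stopper []
wrist cuvettes []
wrist black_stopper []
wrist capped_bottle []
wrist bay_yellow []
wrist bay_blue []
wrist bay_red []
wrist bay_white []
```

View pics/scene0.png

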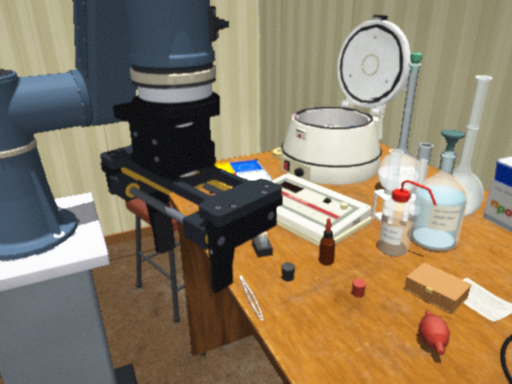

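View pics/side0.png

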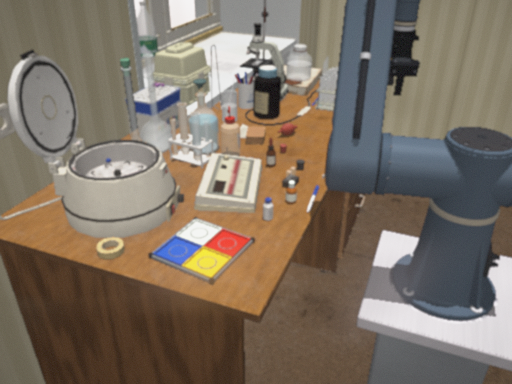

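```bash
cat > h.py <<'E'
from rig import *
import cv2,numpy as np
def go(p,yaw=None):
    s=read_state();R=np.array(s['tcp_rot'])
    d=R.T@(np.array(p)-s['position'])*1000
    y=np.degrees(np.arctan2(R[1,0],R[0,0]))
    print('pos',np.round(s['position'],4),'yaw',round(y,1),'tilt',np.round(R[:2,2],4),'tooldelta mm',np.round(d,1),'az',None if yaw is None else round(np.radians(((y-yaw+180)%360)-180),3),'j',np.round(s['joint_positions'],0),'t',s['time_s'],'F',np.round(s['force'],1),'grip',s['grasp_force'],'open',round(s['opening']*87,1))
def project(im,X):
    X=np.atleast_2d(X)@np.array(im['R']).T+im['t'];K=np.array(im['camera_matrix'])
    th=np.arctan2(np.hypot(X[:,0],X[:,1]),X[:,2]);ph=np.arctan2(X[:,1],X[:,0])
    return np.c_[K[0,2]+K[0,0]*th*np.cos(ph),K[1,2]+K[1,1]*th*np.sin(ph)]
def ray(im,uv,z): # wrist fisheye pixel -> world at height z
    K=np.array(im['camera_matrix']);uv=np.atleast_2d(uv)
    a=np.c_[(uv[:,0]-K[0,2])/K[0,0],(uv[:,1]-K[1,2])/K[1,1]];th=np.hypot(*a.T)
    d=np.c_[a*(np.sin(th)/np.maximum(th,1e-9))[:,None],np.cos(th)]@np.array(im['R'])
    o=-np.array(im['R']).T@im['t'];return o+d*((z-o[2])/d[:,2])[:,None]
def look(cam,names,png=None,n=2):
    im=capture(cam)
    if png: cv2.imwrite('pics/'+png,im['color'][:,:,::-1])
    for t in names: print(cam,t,[(np.round(d['at'],4).tolist(),round(d['conf'],2)) for d in place_of(cam,t)[:n]])
    return im
E
python3 -c "
from h import *
go([.50,-.38,.25],-10)"
```

```text
pos [ 0.2131 -0.5875  0.2446] yaw 19.9 tilt [0. 0.] tooldelta mm [340.5 -97.3  -5.4] az 0.522 j [-80.  30.  82.   0.  68. -10.] t 1.65 F [-0.5 -0.7  0.2] grip 0.0 open 87.0
```

```bash
python3 -m jog '48 -14 0 0 0 0 87;48 -14 0 0 0 0 87;49 -14 0 0 0 0 87;49 -14 0 0 0 0 87;49 -14 0 0 0 0 87;49 -14 0 0 0 0 87;48 -14 0 0 0 0 87;0 0 0 0 0 0.174 87;0 0 0 0 0 0.174 87;0 0 0 0 0 0.174 87;0 0 0 0 0 0 87'
python3 - <<'E'
from h import *
im=look('wrist',['dropper','red_stopper','cuvettes','black_stopper','capped_bottle','vial'],'w1.png')
look('scene',['dropper','red_stopper','cuvettes','vial','bay_red','bay_yellow','bay_white','bay_blue','capped_bottle'])
go([.534,-.38,.2],-10)
E
```

```text
time_s: 3.02
position: [0.4993, -0.3795, 0.2445]
tcp_rot: [[0.985, -0.171, -0.0], [-0.171, -0.985, 0.0], [-0.0, 0.0, -1.0]]
force: [0.4, 0.7, -0.2]
opening: 0.997
grasp_force: 0.0
wrist dropper [([0.5311, -0.3823, -0.0005], 0.72)]
wrist red_stopper [([0.5306, -0.4901, 0.0031], 0.82)]
wrist cuvettes [([0.4347, -0.2872, -0.0014], 0.83)]
wrist black_stopper [([0.4395, -0.3967, 0.0014], 0.84)]
wrist capped_bottle [([0.4048, -0.1977, -0.0018], 0.43)]
wrist vial [([0.4042, -0.2022, -0.0033], 0.34)]
scene dropper [([0.5307, -0.38, 0.0024], 0.6)]
scene red_stopper [([0.5288, -0.4874, 0.001], 0.69)]
scene cuvettes [([0.4358, -0.2887, 0.0005], 0.69)]
scene vial [([0.4305, -0.1005, -0.0013], 0.79), ([0.4033, -0.2057, 0.0018], 0.18)]
scene bay_red [([0.4839, 0.0514, 0.008], 0.58)]
scene bay_yellow [([0.4944, 0.1294, 0.0028], 0.76)]
scene bay_white [([0.5613, 0.0335, 0.0072], 0.91)]
scene bay_blue [([0.5803, 0.1161, 0.0002], 0.59)]
scene capped_bottle [([0.4064, -0.2039, 0.0018], 0.67)]
pos [ 0.4993 -0.3795  0.2445] yaw -10.0 tilt [-0.  0.] tooldelta mm [34.3 -5.6 44.5] az 0.0 j [-47.  30.  82.  -0.  68.  53.] t 3.875 F [-0.   0.6  0.2] grip 0.0 open 87.0
```

View pics/w1.png

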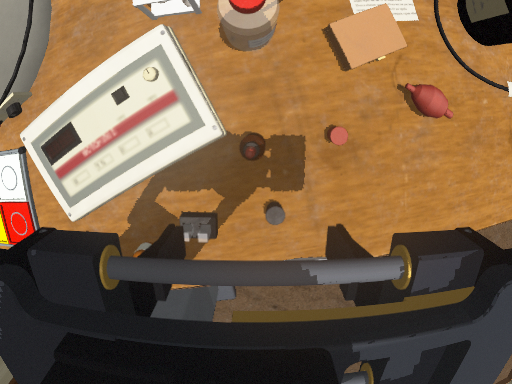

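Run:
```python
from h import *
im=capture('wrist')
for z in (0,.04,.06): print(z,np.round(ray(im,[[225,130],[72,218],[163,28]],z),3).tolist())
print(project(im,[[.532,-.3815,.097],[.532,-.3815,.0],[.53,-.489,.025],[.53,-.489,0]]))
m=trace('wrist','dropper')[0]['pixels'];v,u=np.nonzero(m);print(u.min(),u.max(),v.min(),v.max(),u.mean(),v.mean())
c=im['color'].astype(int);print(np.round(ray(im,[[253,146]],.06),4))
go([.532,-.3815,.20])
```

```text
0 [[0.555, -0.35, 0.0], [0.475, -0.079, -0.0], [0.709, -0.294, 0.0]]
0.04 [[0.557, -0.355, 0.04], [0.486, -0.112, 0.04], [0.695, -0.304, 0.04]]
0.06 [[0.558, -0.357, 0.06], [0.491, -0.128, 0.06], [0.688, -0.309, 0.06]]
[[251.06744872 154.74433506]
 [252.03973387 143.3088695 ]
 [337.97287879 133.63856547]
 [332.87428252 131.98646856]]
240 263 132 160 252.0142857142857 146.46607142857144
[[ 0.5356 -0.3838  0.06  ]]
pos [ 0.4993 -0.3795  0.2445] yaw -10.0 tilt [-0.  0.] tooldelta mm [32.6 -3.7 44.5] az None j [-47.  30.  82.  -0.  68.  53.] t 3.975 F [ 0.  -0.1  1. ] grip 0.0 open 87.1
```

```bash
python3 -m jog '0 0 0 0 0 -0.175 55;0 0 0 0 0 -0.175 55;0 0 0 0 0 -0.172 55;31 14 10 0 0 0 55;0 0 50 0 0 0 55;0 0 50 0 0 0 55;0 0 0 0 0 0 55;0 0 0 0 0 0 55'
python3 - <<'E'
from h import *
im=look('wrist',['dropper'],'w2.png')
look('side',['dropper']);look('scene',['dropper'])
go([.533,-.382,.055],20)
E
```

```text
time_s: 4.97
position: [0.5341, -0.3831, 0.1361]
tcp_rot: [[0.94, 0.341, 0.002], [0.341, -0.94, -0.002], [0.001, 0.002, -1.0]]
force: [0.6, -0.3, -0.3]
opening: 0.634
grasp_force: 0.0
wrist dropper [([0.5339, -0.3809, -0.0019], 0.91)]
side dropper [([0.5328, -0.3857, -0.0023], 0.54), ([0.4413, -0.2902, 0.0013], 0.47)]
scene dropper [([0.5331, -0.3803, 0.0006], 0.77), ([0.4373, -0.2902, 0.0005], 0.62)]
pos [ 0.5338 -0.3827  0.1364] yaw 19.9 tilt [ 0.0022 -0.0022] tooldelta mm [-0.6 -1.2 81.4] az -0.001 j [-45.  40.  83.   0.  57.  25.] t 5.275 F [0.1 0.9 0.5] grip 0.0 open 54.8
```

View pics/w2.png

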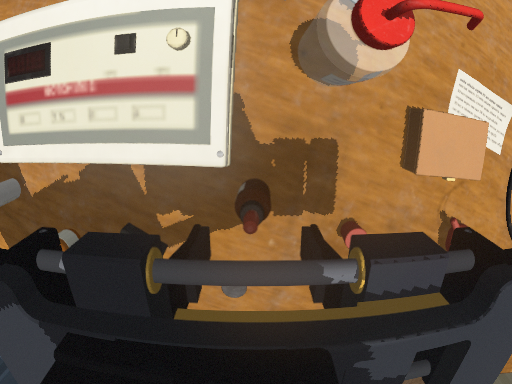

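The dropper stands at (252,205), centred between the fingers (190 and 325), and the finger line runs parallel to the instrument edge. I'll descend and grip.

```bash
python3 -m jog '0 0 30 0 0 0 55;0 -1 30 0 0 0 55;0 0 21 0 0 0 55;0 0 0 0 0 0 55;0 0 0 0 0 0 20;0 0 0 0 0 0 20;0 0 0 0 0 0 20;0 0 0 0 0 0 20;0 0 0 0 0 0 20;0 0 0 0 0 0 20'; python3 -c "
from h import *
go([.48,.12,.22])"
```

```text
time_s: 6.52
position: [0.5333, -0.3816, 0.0544]
tcp_rot: [[0.94, 0.341, 0.001], [0.341, -0.94, -0.001], [0.001, 0.001, -1.0]]
force: [-0.8, 1.2, 5.2]
opening: 0.33
grasp_force: 30.0
pos [ 0.5333 -0.3816  0.0544] yaw 19.9 tilt [ 0.001 -0.001] tooldelta mm [ 121.  -489.5 -166.2] az None j [-45.  46.  85.   0.  49.  25.] t 6.525 F [-0.8  1.2  5.2] grip 29.992066053891904 open 28.7
```

```bash
python3 -m jog '0 0 -20 0 0 0 20;0 0 -45 0 0 0 20;0 0 -50 0 0 0 20;0 0 -50 0 0 0 20;0 -20 -15 0 0 0 20;5 -40 0 0 0 0 20;7 -50 0 0 0 0 20;7 -50 0 0 0 0 20;7 -50 0 0 0 0 20;7 -50 0 0 0 0 20;7 -50 0 0 0 0 20;7 -50 0 0 0 0 20'
python3 -m jog '7 -50 0 0 0 0 20;7 -40 0 0 0 0 20;6 -28 0 0 0 0 20;0 0 0 0 0 0.175 20;0 0 0 0 0 0.175 20;0 0 0 0 0 0.175 20;0 0 0 0 0 0 20;0 0 0 0 0 0 20'
python3 - <<'E'
from h import *
im=look('wrist',['bay_yellow','bay_red','bay_blue','bay_white','dropper'],'w3.png')
look('side',['bay_yellow','bay_red','bay_blue','bay_white','dropper'])
look('scene',['bay_yellow','bay_red','bay_blue','bay_white'])
go([.494,.130,.1],-10)
np.savez('w3.npz',**im)
E
```

```text
time_s: 8.02
position: [0.4537, -0.0252, 0.2343]
tcp_rot: [[0.94, 0.34, 0.001], [0.34, -0.94, -0.0], [0.001, 0.0, -1.0]]
force: [1.1, 0.1, 0.1]
opening: 0.328
grasp_force: 30.0
time_s: 9.02
position: [0.4328, 0.091, 0.2339]
tcp_rot: [[0.985, -0.174, 0.0], [-0.174, -0.985, 0.0], [0.0, -0.0, -1.0]]
force: [0.5, -0.2, -0.1]
opening: 0.331
grasp_force: 30.0
wrist bay_yellow [([0.4968, 0.129, 0.0037], 0.86)]
wrist bay_red [([0.4822, 0.0485, 0.0044], 0.55)]
wrist bay_blue [([0.579, 0.1178, 0.0027], 0.85)]
wrist bay_white [([0.5668, 0.0382, 0.009], 0.87)]
wrist dropper [([0.498, 0.1287, 0.0055], 0.68), ([0.4331, 0.0904, 0.1778], 0.61)]
side bay_yellow [([0.494, 0.1326, 0.0045], 0.57)]
side bay_red [([0.4839, 0.0472, 0.006], 0.78), ([0.4071, -0.2004, -0.005], 0.4)]
side bay_blue [([0.5802, 0.1204, 0.0036], 0.56), ([0.4922, 0.1354, 0.0026], 0.23)]
side bay_white [([0.5786, 0.1162, 0.0029], 0.73), ([0.4858, 0.0465, 0.0054], 0.57)]
side dropper [([0.4307, 0.0888, 0.18], 0.6)]
scene bay_yellow [([0.4947, 0.1296, 0.0017], 0.59)]
scene bay_red [([0.4816, 0.0502, 0.008], 0.56)]
scene bay_blue [([0.5818, 0.1167, 0.0021], 0.79)]
scene bay_white [([0.562, 0.0366, 0.0045], 0.62)]
pos [0.4329 0.091  0.2335] yaw -10.2 tilt [-0.  0.] tooldelta mm [ 53.2 -49.1 133.5] az -0.003 j [ -3.  17. 108.   0.  55.  97.] t 9.875 F [-0.3  0.8 -0.3] grip 29.964967515479657 open 28.5
```

View pics/w3.png

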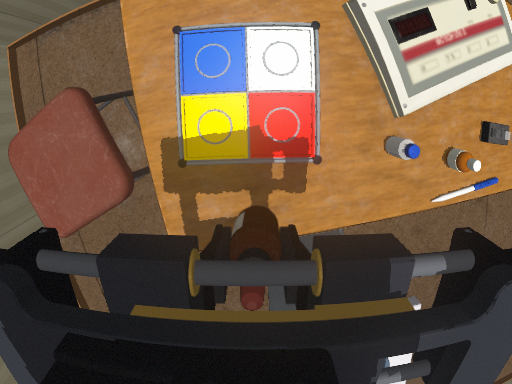

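The bays' ring centres are at blue (213,61), white (281,59), yellow (214,126) and red (283,125). The bottle is held upright. Next I fit the tray pose.

Run:
```python
from h import *
im=dict(np.load('w3.npz'))
hsv=cv2.cvtColor(im['color'],cv2.COLOR_RGB2HSV)
px=np.array([[213,61],[281,59],[214,126],[283,125]],float)
P=ray(im,px,.006)[:,:2];print(np.round(P,4).tolist())
net=np.array([[.5803,.1182],[.565,.0365],[.4950,.1301],[.4828,.0492]])
g=np.array([[1,1],[1,-1],[-1,1],[-1,-1]])*.0415
for Q in (P,net):
    c=Q.mean(0);q=Q-c;a=np.arctan2((g[:,0]*q[:,1]-g[:,1]*q[:,0]).sum(),(g*q).sum())
    R=np.array([[np.cos(a),-np.sin(a)],[np.sin(a),np.cos(a)]]);f=c+g@R.T
    print(np.degrees(a),np.round(f,4).tolist(),np.round(Q-f,4).tolist())
# tracer of rings: refine via side/scene trace centroid
for n in ['bay_blue','bay_white','bay_yellow','bay_red']:
    pass
```

```text
[[0.5777, 0.1173], [0.5651, 0.0356], [0.4974, 0.1309], [0.4836, 0.047]]
-8.91317231209731 [[0.5784, 0.1173], [0.5655, 0.0353], [0.4964, 0.1301], [0.4835, 0.0481]] [[-0.0007, 0.0001], [-0.0004, 0.0003], [0.001, 0.0008], [0.0001, -0.0011]]
-8.969061338181984 [[0.5782, 0.118], [0.5653, 0.036], [0.4963, 0.131], [0.4833, 0.049]] [[0.0021, 0.0002], [-0.0003, 0.0005], [-0.0013, -0.0009], [-0.0005, 0.0002]]
```

```bash
python3 -m jog '28 -25 0 0 0 0 20;27 -25 0 0 0 0 20;0 0 40 0 0 0 20;0 0 50 0 0 0 20;0 0 45 0 0 0 20;0 0 25 0 0 0 20;0 0 9 0 0 0 20;0 0 0 0 0 0 20;0 0 0 0 0 0 20'
python3 -c "
from h import *
go([.4964,.1305,.0585],-9)"
```

```text
time_s: 11.0
position: [0.4968, 0.1306, 0.0657]
tcp_rot: [[0.984, -0.176, 0.003], [-0.176, -0.984, 0.0], [0.002, -0.001, -1.0]]
force: [0.1, 1.3, -0.1]
opening: 0.331
grasp_force: 30.0
pos [0.4968 0.1306 0.0657] yaw -10.2 tilt [0.0025 0.0001] tooldelta mm [-0.4  0.2  7.2] az -0.02 j [  2.  39. 106.   0.  35. 102.] t 11.0 F [ 0.1  1.3 -0.1] grip 29.965069032114116 open 28.8
```

```bash
python3 -m jog '0 0 3 0 0 0.02 20;0 0 0 0 0 0 20'; python3 -m jog '0 0 1 0 0 0 20;0 0 0 0 0 0 20'; python3 -m jog '0 0 1 0 0 0 20;0 0 0 0 0 0 20'
```

```text
time_s: 11.25
position: [0.4961, 0.1306, 0.0621]
tcp_rot: [[0.981, -0.196, 0.001], [-0.196, -0.981, 0.0], [0.001, -0.0, -1.0]]
force: [0.4, 0.3, -0.6]
opening: 0.334
grasp_force: 30.0
time_s: 11.5
position: [0.4962, 0.1306, 0.0613]
tcp_rot: [[0.981, -0.196, 0.001], [-0.196, -0.981, 0.0], [0.001, -0.0, -1.0]]
force: [-0.4, -0.0, 5.6]
opening: 0.333
grasp_force: 30.0
time_s: 11.75
position: [0.4964, 0.1306, 0.0612]
tcp_rot: [[0.981, -0.196, 0.002], [-0.196, -0.981, -0.0], [0.002, -0.0, -1.0]]
force: [-1.9, -0.4, 12.5]
opening: 0.332
grasp_force: 30.0
```

```bash
python3 -m jog '0 0 -1 0 0 0 20;0 0 0 0 0 0 50;0 0 0 0 0 0 50;0 0 0 0 0 0 50;0 0 0 0 0 0 50;0 0 -20 0 0 0 50;0 0 -40 0 0 -0.02 50;0 0 -50 0 0 -0.02 50;0 0 -50 0 0 0 50;0 0 0 0 0 0 50'
python3 - <<'E'
from h import *
look('wrist',['dropper','vial','capped_bottle','cuvettes'],'w4.png');look('side',['dropper','vial']);look('scene',['dropper','vial'])
go([.434,-.1,.2],-9)
E
```

```text
time_s: 13.0
position: [0.4986, 0.1308, 0.2245]
tcp_rot: [[0.988, -0.156, 0.01], [-0.156, -0.988, 0.0], [0.01, -0.002, -1.0]]
force: [-0.3, 0.5, -0.9]
opening: 0.574
grasp_force: 0.0
wrist dropper [([0.4955, 0.1309, 0.0042], 0.74)]
wrist vial [([0.4355, -0.1032, 0.0007], 0.74)]
wrist capped_bottle [([0.4064, -0.2012, 0.0004], 0.56)]
wrist cuvettes [([0.4359, -0.2887, -0.0002], 0.55)]
side dropper [([0.4923, 0.1259, 0.0059], 0.56)]
side vial [([0.4337, -0.1004, 0.0058], 0.55)]
scene dropper [([0.5661, 0.0331, 0.0042], 0.7), ([0.4945, 0.1329, 0.0079], 0.57)]
scene vial [([0.435, -0.0996, -0.001], 0.52)]
pos [0.4957 0.1305 0.2199] yaw -9.0 tilt [-0.0013 -0.0001] tooldelta mm [-24.8 237.3  20. ] az -0.0 j [  2.  24. 100.  -0.  57. 101.] t 13.55 F [-0.7  0.3 -0.3] grip 0.0 open 50.2
```

View pics/w4.png

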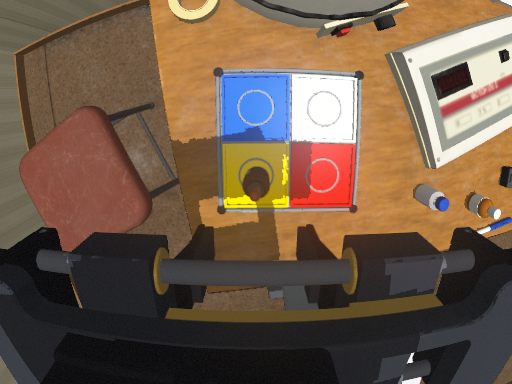

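The dropper stands upright in the yellow bay, at (256,180) on its ring. The vial is next.

```bash
python3 -m jog '-5 48 0 0 0 0 50;-5 48 0 0 0 0 50;-5 48 0 0 0 0 50;-5 48 0 0 0 0 50;-4 46 20 0 0 0 50;0 0 50 0 0 0 50;0 0 0 0 0 0 50;0 0 0 0 0 0 50'
python3 - <<'E'
from h import *
look('wrist',['vial'],'w5.png');look('side',['vial']);look('scene',['vial'])
go([.435,-.101,.037],-9)
E
```

```text
time_s: 14.55
position: [0.4354, -0.1006, 0.1513]
tcp_rot: [[0.988, -0.156, 0.001], [-0.156, -0.988, -0.0], [0.001, 0.0, -1.0]]
force: [0.8, -0.6, -0.3]
opening: 0.574
grasp_force: 0.0
wrist vial [([0.437, -0.1006, 0.0018], 0.95), ([0.579, 0.1162, 0.0028], 0.55)]
side vial [([0.4325, -0.1032, 0.0035], 0.7), ([0.4851, 0.0483, 0.0047], 0.4)]
scene vial [([0.437, -0.0974, 0.0], 0.72)]
pos [ 0.4356 -0.1006  0.1517] yaw -8.9 tilt [ 0.0023 -0.0012] tooldelta mm [ -0.8   0.4 114.7] az 0.001 j [-27.  26. 112.  -0.  42.  72.] t 14.85 F [-1.4  0.2 -0.5] grip 0.0 open 50.0
```

View pics/w5.png

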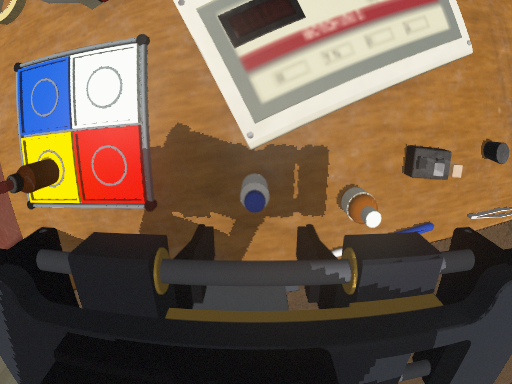

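The vial is at (255,190), midway between the fingers. I'll descend and grip.

```bash
python3 -m jog '0 0 45 0 0 0 50;0 0 45 0 0 0 50;0 0 24 0 0 0 50;0 0 0 0 0 0 50;0 0 0 0 0 0 15;0 0 0 0 0 0 15;0 0 0 0 0 0 15;0 0 0 0 0 0 15;0 0 0 0 0 0 15;0 0 0 0 0 0 15'; python3 -c "
from h import *
go([.5783,.1177,.18],-9)"
```

```text
time_s: 16.1
position: [0.4354, -0.101, 0.0374]
tcp_rot: [[0.988, -0.157, 0.002], [-0.157, -0.988, -0.001], [0.002, 0.001, -1.0]]
force: [-0.5, 0.9, 6.6]
opening: 0.294
grasp_force: 30.0
pos [ 0.4354 -0.101   0.0374] yaw -9.0 tilt [ 0.0016 -0.0008] tooldelta mm [ 107.1 -238.3 -142.5] az -0.0 j [-27.  40. 116.   0.  24.  72.] t 16.1 F [-0.5  0.9  6.6] grip 30.001159049243142 open 25.6
```

```bash
python3 -m jog '0 0 -20 0 0 0 15;0 0 -45 0 0 0 15;0 0 -50 0 0 0 15;0 0 -28 0 0 0 15;20 -48 0 0 0 0 15;22 -48 0 0 0 0 15;22 -48 0 0 0 0 15;22 -48 0 0 0 0 15;21 -46 0 0 0 0 15;0 0 30 0 0 0 15;0 0 0 0 0 0 15'
python3 -c "
from h import *
go([.5783,.1177,.0465],-9)"
```

```text
time_s: 17.48
position: [0.5754, 0.1181, 0.1474]
tcp_rot: [[0.988, -0.155, -0.007], [-0.155, -0.988, -0.0], [-0.006, 0.001, -1.0]]
force: [0.1, -0.6, -0.6]
opening: 0.287
grasp_force: 30.0
pos [0.5754 0.1181 0.1474] yaw -8.9 tilt [-0.0065 -0.0002] tooldelta mm [  3.5  -0.2 100.9] az 0.001 j [  1.  35.  92.  -0.  53. 100.] t 17.475 F [ 0.1 -0.6 -0.6] grip 29.99980996512022 open 24.9
```

```bash
python3 -m jog '0 0 40 0 0 0 15;0 0 40 0 0 0 15;0 0 18 0 0 0 15;0 0 0 0 0 0 15;0 0 0 0 0 0 15'
python3 -c "
from h import *
go([.5783,.1177,.0445],-9)"
```

```text
time_s: 18.1
position: [0.579, 0.1174, 0.053]
tcp_rot: [[0.988, -0.157, 0.003], [-0.157, -0.988, 0.0], [0.003, -0.0, -1.0]]
force: [0.8, 0.2, 0.1]
opening: 0.287
grasp_force: 30.0
pos [0.579  0.1174 0.053 ] yaw -9.0 tilt [0.0026 0.0001] tooldelta mm [-0.7 -0.2  8.5] az -0.0 j [  1.  43.  95.   0.  42. 100.] t 18.1 F [0.8 0.2 0.1] grip 29.999812493006175 open 24.9
```

```bash
python3 -m jog '0 0 7 0 0 0 15;0 0 0 0 0 0 15'; python3 -m jog '0 0 1 0 0 0 15;0 0 0 0 0 0 15'; python3 -m jog '0 0 1 0 0 0 15;0 0 0 0 0 0 15'
```

```text
time_s: 18.35
position: [0.5779, 0.1176, 0.0449]
tcp_rot: [[0.988, -0.157, 0.0], [-0.157, -0.988, 0.0], [0.0, -0.0, -1.0]]
force: [-0.1, -0.8, -0.5]
opening: 0.291
grasp_force: 30.0
time_s: 18.6
position: [0.578, 0.1176, 0.0445]
tcp_rot: [[0.988, -0.156, 0.001], [-0.156, -0.988, -0.0], [0.001, -0.0, -1.0]]
force: [-0.8, 0.1, 4.9]
opening: 0.288
grasp_force: 30.0
time_s: 18.85
position: [0.5781, 0.1176, 0.0444]
tcp_rot: [[0.988, -0.156, 0.001], [-0.156, -0.988, -0.0], [0.001, -0.0, -1.0]]
force: [-2.9, -0.1, 11.5]
opening: 0.289
grasp_force: 30.0
```

```bash
python3 -m jog '0 0 -1 0 0 0 15;0 0 0 0 0 0 48;0 0 0 0 0 0 48;0 0 0 0 0 0 48;0 0 0 0 0 0 48;0 0 -20 0 0 0 48;0 0 -45 0 0 0 48;0 0 -50 0 0 0 48;0 0 -50 0 0 0 48;0 20 -10 0 0 0 48;0 40 0 0 0 0 48;4 50 0 0 0 0 48'
python3 - <<'E'
from h import *
look('wrist',['vial','dropper'],'w6.png');look('side',['vial','dropper']);look('scene',['vial'])
go([.530,-.489,.2],-9)
E
```

```text
time_s: 20.35
position: [0.5633, 0.0075, 0.2178]
tcp_rot: [[0.988, -0.155, -0.002], [-0.155, -0.988, 0.0], [-0.002, 0.0, -1.0]]
force: [1.3, 0.1, 0.4]
opening: 0.553
grasp_force: 0.0
wrist vial [([0.5777, 0.1184, 0.0085], 0.94), ([0.4998, 0.126, 0.0034], 0.51)]
wrist dropper [([0.4932, 0.129, 0.0056], 0.86)]
side vial [([0.5295, -0.4908, -0.0053], 0.34)]
side dropper [([0.4931, 0.1294, 0.0058], 0.93)]
scene vial [([0.5756, 0.1188, 0.0075], 0.54)]
pos [0.5643 0.0093 0.2181] yaw -8.9 tilt [-0.001   0.0004] tooldelta mm [ 43.5 497.6  17.9] az 0.001 j [-10.  27.  92.   0.  60.  89.] t 20.75 F [ 0.1 -0.3  0.4] grip 0.0 open 48.0
```

View pics/w6.png

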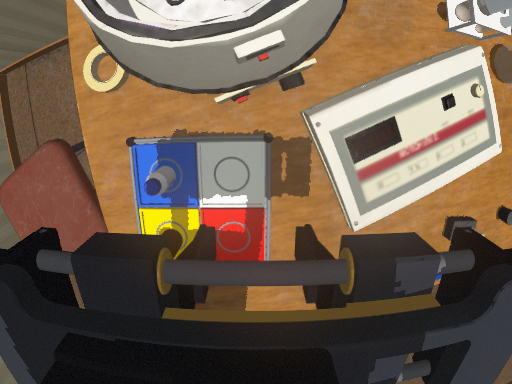

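The vial stands in the blue bay, at (160,178) on its ring. On to the red stopper.

```bash
python3 -m jog '4 48 0 0 0 0 48;4 50 0 0 0 0 48;4 50 0 0 0 0 48;4 50 0 0 0 0 48;4 50 0 0 0 0 48;4 50 0 0 0 0 48;4 50 0 0 0 0 48;5 50 0 0 0 0 48;5 50 0 0 0 0 48;5 49 0 0 0 0 48;0 0 50 0 0 0 48;0 0 30 0 0 0 48'
python3 -m jog '0 0 0 0 0 0 48'
python3 - <<'E'
from h import *
look('wrist',['red_stopper'],'w7.png');look('side',['red_stopper']);look('scene',['red_stopper'])
go([.530,-.489,.0245],-9)
E
```

```text
time_s: 22.25
position: [0.529, -0.4882, 0.1358]
tcp_rot: [[0.988, -0.156, -0.002], [-0.156, -0.988, 0.003], [-0.002, -0.002, -1.0]]
force: [-0.7, 0.6, -1.0]
opening: 0.553
grasp_force: 0.0
time_s: 22.38
position: [0.5285, -0.4866, 0.1348]
tcp_rot: [[0.988, -0.155, -0.005], [-0.155, -0.988, 0.006], [-0.006, -0.005, -1.0]]
force: [-0.3, -0.5, -0.0]
opening: 0.55
grasp_force: 0.0
wrist red_stopper [([0.5318, -0.4896, 0.0022], 0.79)]
side red_stopper [([0.5298, -0.4924, -0.0029], 0.59), ([0.582, 0.1175, 0.0034], 0.22)]
scene red_stopper [([0.5278, -0.4908, 0.0004], 0.63)]
pos [ 0.5303 -0.4899  0.1408] yaw -9.0 tilt [ 0.0024 -0.003 ] tooldelta mm [ -0.8  -1.2 116.3] az 0.001 j [-52.  44.  72.   0.  64.  47.] t 22.675 F [-0.2 -0.4  0.2] grip 0.0 open 47.8
```

View pics/w7.png

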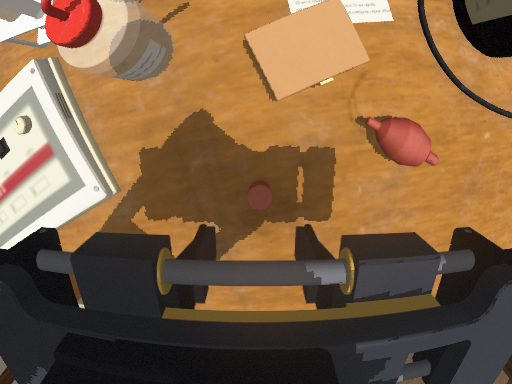

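The stopper is at (260,195), between the fingers.

```bash
python3 -m jog '0 0 45 0 0 0 48;0 0 45 0 0 0 48;0 0 15 0 0 0 48;0 0 0 0 0 0 48;0 0 8 0 0 0 48;0 0 0 0 0 0 48'
python3 -m jog '0 0 1.5 0 0 0 48;0 0 0 0 0 0 10;0 0 0 0 0 0 10;0 0 0 0 0 0 10;0 0 0 0 0 0 10;0 0 0 0 0 0 10;0 0 0 0 0 0 10'; python3 -c "
from h import *
go([.4834,.0486,.2],-9)"
```

```text
time_s: 23.42
position: [0.5297, -0.4898, 0.0267]
tcp_rot: [[0.988, -0.157, 0.001], [-0.157, -0.988, -0.001], [0.001, 0.001, -1.0]]
force: [0.4, -0.0, 0.3]
opening: 0.552
grasp_force: 0.0
time_s: 24.3
position: [0.5293, -0.4894, 0.0241]
tcp_rot: [[0.988, -0.157, 0.0], [-0.157, -0.988, -0.0], [0.0, 0.0, -1.0]]
force: [1.1, -0.2, 1.5]
opening: 0.251
grasp_force: 29.8
pos [ 0.5293 -0.4894  0.0241] yaw -9.0 tilt [ 0.0001 -0.0001] tooldelta mm [-129.5 -524.1 -176. ] az -0.0 j [-52.  52.  74.  -0.  53.  47.] t 24.3 F [ 1.1 -0.2  1.5] grip 29.832002719958837 open 21.9
```

```bash
python3 -m jog '0 0 -20 0 0 0 10;0 0 -45 0 0 0 10;0 0 -50 0 0 0 10;0 0 -50 0 0 0 10;-5 -20 -15 0 0 0 10;-12 -50 0 0 0 0 10;-12 -50 0 0 0 0 10;-12 -50 0 0 0 0 10;-13 -52 0 0 0 0 10;-13 -52 0 0 0 0 10;-13 -50 0 0 0 0 10;-13 -50 0 0 0 0 10'
python3 -m jog '-13 -50 0 0 0 0 10;-13 -50 0 0 0 0 10;-12 -35 0 0 0 0 10;-10 -15 0 0 0 0 10;0 0 0 0 0 -0.175 10;0 0 0 0 0 -0.175 10;0 0 0 0 0 -0.175 10;0 0 0 0 0 -0.175 10;0 0 0 0 0 -0.175 10;0 0 0 0 0 -0.175 10;0 0 0 0 0 -0.175 10;0 0 0 0 0 -0.175 10'
python3 -m jog '0 0 0 0 0 -0.171 10;0 0 0 0 0 0 10'
python3 - <<'E'
from h import *
look('wrist',['red_stopper'],'w8.png');look('side',['red_stopper']);look('scene',['red_stopper'])
go([.4834,.0486,.0355],81)
E
```

```text
time_s: 25.8
position: [0.4943, -0.1026, 0.2039]
tcp_rot: [[0.988, -0.156, -0.001], [-0.156, -0.988, 0.001], [-0.002, -0.001, -1.0]]
force: [0.4, -0.1, 0.7]
opening: 0.249
grasp_force: 29.9
time_s: 27.3
position: [0.4712, 0.0498, 0.2039]
tcp_rot: [[0.317, 0.948, -0.001], [0.948, -0.317, -0.0], [-0.0, -0.001, -1.0]]
force: [0.7, -0.4, -1.2]
opening: 0.25
grasp_force: 29.9
time_s: 27.55
position: [0.4714, 0.0499, 0.2039]
tcp_rot: [[0.159, 0.987, -0.001], [0.987, -0.159, -0.0], [-0.0, -0.001, -1.0]]
force: [-0.1, -0.1, -0.4]
opening: 0.243
grasp_force: 29.9
wrist red_stopper [([0.4748, 0.0474, 0.1823], 0.82), ([0.5654, 0.0362, 0.0095], 0.52)]
side red_stopper [([0.4765, 0.0467, 0.1738], 0.57)]
scene red_stopper []
pos [0.472  0.0502 0.2041] yaw 80.9 tilt [-0. -0.] tooldelta mm [  0.2  11.5 168.6] az -0.001 j [ -7.  22. 106.  -0.  52.   2.] t 27.85 F [0.4 0.2 1.2] grip 29.854032825505783 open 21.6
```

View pics/w8.png

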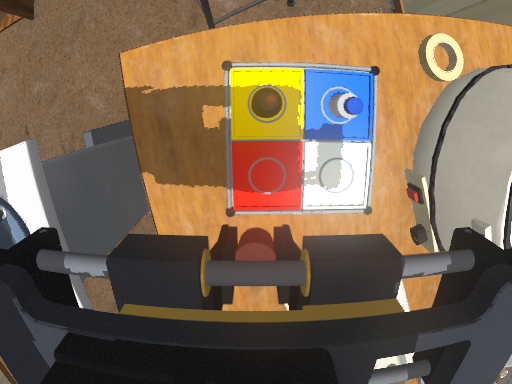

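Run:
```python
from h import *
im=capture('wrist');s=read_state();R=np.array(s['tcp_rot'])
print(R.T@(-im['R'].T@im['t']-s['position']))
```

```text
[ 0.07719306 -0.00025887 -0.13937669]
```

```bash
python3 -m jog '0 11.5 0 0 0 0 10;0 0 40 0 0 0 10;0 0 50 0 0 0 10;0 0 45 0 0 0 10;0 0 25 0 0 0 10;0 0 0 0 0 0 10;0 0 0 0 0 0 10'
python3 -c "
from h import *
go([.4834,.0486,.032],81)"
```

```text
time_s: 28.78
position: [0.4845, 0.0484, 0.0446]
tcp_rot: [[0.156, 0.988, 0.002], [0.988, -0.156, -0.0], [0.0, 0.002, -1.0]]
force: [1.2, 0.5, -0.0]
opening: 0.244
grasp_force: 29.9
pos [0.4845 0.0484 0.0446] yaw 81.0 tilt [ 0.0018 -0.0002] tooldelta mm [ 0.1 -1.2 12.6] az -0.0 j [ -7.  40. 110.   0.  30.   2.] t 28.775 F [ 1.2  0.5 -0. ] grip 29.854091914348828 open 21.3
```

```bash
python3 -m jog '0 -0.5 10 0 0 0 10;0 0 0 0 0 0 10;0 0 0 0 0 0 10'; python3 -m jog '0 0 1 0 0 0 10;0 0 0 0 0 0 10';python3 -m jog '0 0 1 0 0 0 10;0 0 0 0 0 0 10';python3 -m jog '0 0 1 0 0 0 10;0 0 0 0 0 0 10'
```

```text
time_s: 29.15
position: [0.4831, 0.0486, 0.0344]
tcp_rot: [[0.156, 0.988, 0.001], [0.988, -0.156, -0.0], [0.0, 0.001, -1.0]]
force: [-0.3, 0.2, 0.2]
opening: 0.251
grasp_force: 29.9
time_s: 29.4
position: [0.483, 0.0486, 0.0332]
tcp_rot: [[0.156, 0.988, 0.0], [0.988, -0.156, -0.0], [0.0, 0.0, -1.0]]
force: [0.7, 0.0, -0.2]
opening: 0.253
grasp_force: 29.9
time_s: 29.65
position: [0.4828, 0.0486, 0.032]
tcp_rot: [[0.156, 0.988, -0.0], [0.988, -0.156, 0.0], [-0.0, -0.0, -1.0]]
force: [0.5, 1.1, 0.0]
opening: 0.25
grasp_force: 29.9
time_s: 29.9
position: [0.4829, 0.0486, 0.031]
tcp_rot: [[0.156, 0.988, 0.0], [0.988, -0.156, 0.0], [0.0, 0.0, -1.0]]
force: [-0.3, 0.3, -0.1]
opening: 0.246
grasp_force: 29.8
```

```bash
python3 -m jog '0 0 1 0 0 0 10;0 0 0 0 0 0 10'; python3 -m jog '0 0 1 0 0 0 10;0 0 0 0 0 0 10'
```

```text
time_s: 30.15
position: [0.483, 0.0486, 0.0309]
tcp_rot: [[0.156, 0.988, 0.001], [0.988, -0.156, -0.0], [0.0, 0.001, -1.0]]
force: [-0.9, -0.3, 9.0]
opening: 0.247
grasp_force: 29.5
time_s: 30.4
position: [0.4831, 0.0486, 0.0307]
tcp_rot: [[0.156, 0.988, 0.001], [0.988, -0.156, -0.0], [0.0, 0.001, -1.0]]
force: [-1.4, -0.1, 15.5]
opening: 0.248
grasp_force: 29.2
```

```bash
python3 -m jog '0 0 -1.5 0 0 0 10;0 0 0 0 0 0 34;0 0 0 0 0 0 34;0 0 0 0 0 0 34;0 0 -20 0 0 0 34;0 0 -45 0 0 0 50;0 0 -50 0 0 0 50;0 0 -50 0 0 0 50;0 0 0 0 0 0 50'
python3 - <<'E'
from h import *
look('wrist',['red_stopper','vial','dropper'],'w9.png');look('side',['red_stopper','vial','dropper']);look('scene',['red_stopper'])
go([.437,-.289,.2],-9)
E
```

```text
time_s: 31.52
position: [0.4854, 0.0484, 0.199]
tcp_rot: [[0.156, 0.988, 0.009], [0.988, -0.156, -0.001], [0.0, 0.009, -1.0]]
force: [1.1, 0.5, -0.7]
opening: 0.57
grasp_force: 0.0
wrist red_stopper [([0.4878, 0.0479, 0.0089], 0.62)]
wrist vial [([0.5778, 0.1155, 0.0076], 0.58)]
wrist dropper [([0.4934, 0.1285, 0.0041], 0.65)]
side red_stopper [([0.4853, 0.0461, 0.0048], 0.58)]
side vial [([0.5748, 0.116, 0.0103], 0.77), ([0.4384, -0.3991, 0.0005], 0.44)]
side dropper [([0.4942, 0.1269, 0.0067], 0.74)]
scene red_stopper [([0.4822, 0.0518, 0.0062], 0.52)]
pos [0.4825 0.0486 0.1947] yaw 81.0 tilt [-0.0019  0.0003] tooldelta mm [-340.6    7.8   -5.3] az 1.571 j [ -7.  24. 105.   0.  51.   2.] t 32.025 F [-0.  -0.9 -0.2] grip 0.0 open 49.8
```

View pics/w9.png

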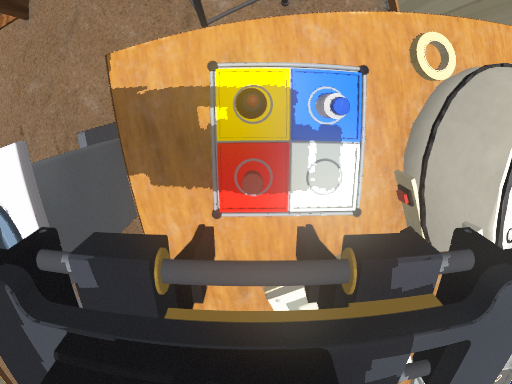

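The stopper stands in the red bay, about (253,180), with its ring at about (254,177). I'll check how well it is centred.

Run:
```python
from h import *
im=capture('wrist')
print(np.round(project(im,[[.4834,.0486,.007],[.4834,.0486,.032],[.4964,.1305,.007]]),1))
t=trace('wrist','red_stopper')
for r in t[:2]:
    v,u=np.nonzero(r['pixels']);print(r['conf'],u.min(),u.max(),v.min(),v.max(),u.mean(),v.mean(), ray(im,[[u.mean(),v.mean()]],.025))
c=im['color'][140:215,215:295,::-1];cv2.imwrite('pics/c9.png',cv2.resize(c,None,fx=7,fy=7,interpolation=cv2.INTER_NEAREST))
```

```text
[[256.4 177.8]
 [256.4 183.2]
 [256.5 103.6]]
0.61 246 267 170 194 256.86935866983373 182.67220902612826 [[0.48370041 0.04735944 0.025     ]]
```

View pics/c9.png

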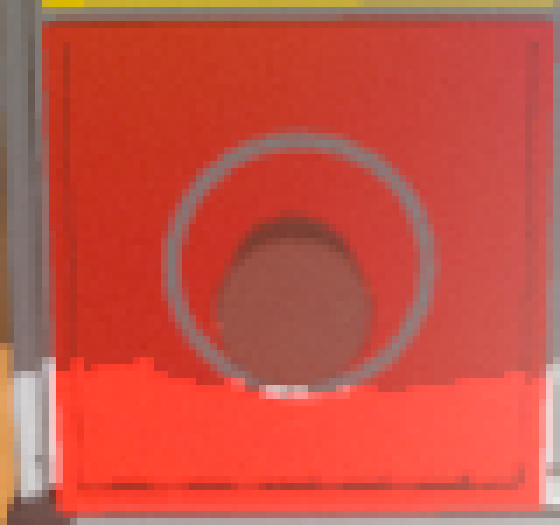

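The stopper is upright and within about 2 mm of the ring centre. The cuvettes are next.

```bash
python3 -m jog '-20 0 0 0 0 0.175 50;0 0 0 0 0 0.175 50;0 0 0 0 0 0.175 50;0 0 0 0 0 0.175 50;0 0 0 0 0 0.175 50;0 0 0 0 0 0.175 50;0 0 0 0 0 0.175 50;0 0 0 0 0 0.175 50;0 0 0 0 0 0.171 50;1 40 0 0 0 0 50;1 48 0 0 0 0 50;1 48 0 0 0 0 50'
python3 -m jog '1 48 0 0 0 0 50;1 48 0 0 0 0 50;1 48 0 0 0 0 50;1 40 0 0 0 0 50;0 0 0 0 0 0 50;0 0 0 0 0 0 50'
python3 - <<'E'
from h import *
im=look('wrist',['cuvettes'],'w10.png')
t=trace('wrist','cuvettes')[0]
look('side',['cuvettes']);look('scene',['cuvettes'])
c=cv2.findContours(t['pixels'].astype(np.uint8),0,2)[0];c=max(c,key=cv2.contourArea)
print(t['conf'],cv2.minAreaRect(c),cv2.boundingRect(c))
a=cv2.boxPoints(cv2.minAreaRect(c));print(np.round(ray(im,a,.02),4).tolist())
go([.437,-.289,.2],-9)
x,y,w,h=cv2.boundingRect(c);x0=max(0,x-20);y0=max(0,y-20)
cv2.imwrite('pics/c10.png',cv2.resize(im['color'][y0:y+h+20,x0:x+w+20,::-1],None,fx=6,fy=6));print(x0,y0)
np.savez('w10.npz',**im)
E
```

```text
time_s: 33.62
position: [0.4613, -0.1071, 0.1956]
tcp_rot: [[0.988, -0.156, 0.0], [-0.156, -0.988, -0.0], [0.0, 0.0, -1.0]]
force: [0.2, -0.4, 0.1]
opening: 0.572
grasp_force: 0.0
time_s: 34.38
position: [0.4361, -0.2877, 0.1952]
tcp_rot: [[0.988, -0.157, -0.001], [-0.157, -0.988, 0.001], [-0.001, -0.001, -1.0]]
force: [0.4, -0.8, -0.5]
opening: 0.576
grasp_force: 0.0
wrist cuvettes [([0.4352, -0.2857, -0.0009], 0.85)]
side cuvettes [([0.4401, -0.2919, -0.0011], 0.57)]
scene cuvettes [([0.4406, -0.2917, 0.0024], 0.91)]
0.69 ((257.046142578125, 177.66921997070312), (45.42994689941406, 31.39603042602539), 3.1798300743103027) (234, 162, 46, 33)
[[0.4266, -0.262, 0.02], [0.4608, -0.27, 0.02], [0.4505, -0.3177, 0.02], [0.4159, -0.311, 0.02]]
pos [ 0.4368 -0.2876  0.1956] yaw -8.9 tilt [-0.0001  0.0001] tooldelta mm [ 0.5  1.4 -4.4] az 0.001 j [-46.  26. 100.   0.  54.  53.] t 34.725 F [ 0.5 -0.5 -0.9] grip 0.0 open 50.2
214 142
```

View pics/c10.png

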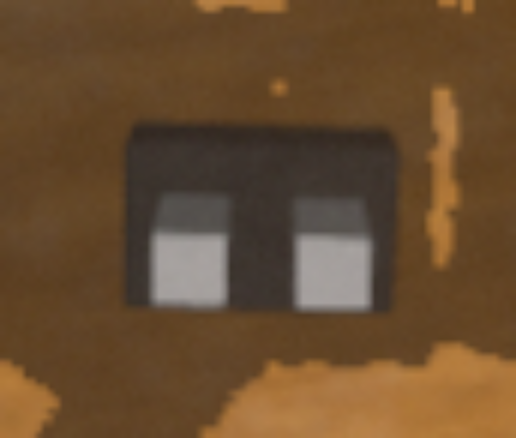

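The crop shows the block square to the tool to within about 1.3°, with the cuvette tops centred at about pixel (257.4,187.2).

Run:
```python
from h import *
im=dict(np.load('w10.npz'))
p=ray(im,[[257.4,187.2]],.05)[0];print(p, ray(im,[[239,183.5],[276,184]],.05))
go([p[0],p[1],.046],-10.2)
```

```text
[ 0.43602761 -0.28996519  0.05      ] [[ 0.44262573 -0.27258409  0.05      ]
 [ 0.43639977 -0.30866238  0.05      ]]
pos [ 0.4368 -0.2876  0.1956] yaw -8.9 tilt [-0.0001  0.0001] tooldelta mm [ -0.3   2.5 149.6] az 0.022 j [-46.  26. 100.   0.  54.  53.] t 34.725 F [ 0.5 -0.5 -0.9] grip 0.0 open 50.2
```

```bash
python3 -m jog '0.5 2 0 0 0 0.022 54;0 0 40 0 0 0 54;0 0 50 0 0 0 54;0 0 40 0 0 0 54;0 0 10 0 0 0 54;0 0 0 0 0 0 54;0 0 0 0 0 0 54'
python3 -c "
from h import *
go([.437,-.2898,.0465],-10.2)"
```

```text
time_s: 35.6
position: [0.4377, -0.2913, 0.057]
tcp_rot: [[0.984, -0.178, 0.002], [-0.178, -0.984, -0.002], [0.003, 0.002, -1.0]]
force: [-0.3, 0.1, 0.2]
opening: 0.622
grasp_force: 0.0
pos [ 0.4377 -0.2913  0.057 ] yaw -10.3 tilt [ 0.0022 -0.0023] tooldelta mm [-1.  -1.4 10.5] az -0.001 j [-46.  40. 104.   0.  35.  54.] t 35.6 F [-0.3  0.1  0.2] grip 0.0 open 54.2
```

```bash
python3 -m jog '0 0 9 0 0 0 54;0 0 0 0 0 0 54;0 0 0 0 0 0 54;0 0 0 0 0 0 25;0 0 0 0 0 0 25;0 0 0 0 0 0 25;0 0 0 0 0 0 25;0 0 0 0 0 0 25;0 0 0 0 0 0 25'
python3 -c "
from h import *
go([.5654,.0357,.19],-10.2)"
```

```text
time_s: 36.72
position: [0.4368, -0.2904, 0.0466]
tcp_rot: [[0.984, -0.178, 0.0], [-0.178, -0.984, 0.0], [0.0, -0.0, -1.0]]
force: [-0.1, 0.7, 0.5]
opening: 0.416
grasp_force: 30.0
pos [ 0.4368 -0.2904  0.0466] yaw -10.3 tilt [0. 0.] tooldelta mm [  68.4 -343.8 -143.4] az -0.001 j [-46.  41. 105.   0.  34.  54.] t 36.725 F [-0.1  0.7  0.5] grip 30.000231061130762 open 36.2
```

```bash
python3 -m jog '0 0 -20 0 0 0 25;0 0 -45 0 0 0 25;0 0 -50 0 0 0 25;0 0 -28 0 0 0 25;8 -40 0 0 0 0 25;9 -50 0 0 0 0 25;10 -50 0 0 0 0 25;10 -50 0 0 0 0 25;10 -50 0 0 0 0 25;11 -54 0 0 0 0 25;10 -50 0 0 0 -0.02 25;0 0 0 0 0 0 25'
python3 - <<'E'
from h import *
look('wrist',['cuvettes'],'w11.png');look('side',['cuvettes']);look('scene',['cuvettes'])
go([.5654,.0357,.0536],-9)
E
```

```text
time_s: 38.22
position: [0.5656, 0.0393, 0.1892]
tcp_rot: [[0.988, -0.153, 0.0], [-0.153, -0.988, 0.001], [0.0, -0.001, -1.0]]
force: [-0.7, -0.0, -0.9]
opening: 0.412
grasp_force: 30.0
wrist cuvettes [([0.5661, 0.0424, 0.1392], 0.69), ([0.5803, 0.1192, 0.0054], 0.21)]
side cuvettes [([0.5692, 0.0377, 0.1435], 0.8), ([0.4356, -0.3961, 0.0001], 0.75)]
scene cuvettes [([0.5649, 0.0341, 0.1442], 0.43)]
pos [0.5645 0.0347 0.1894] yaw -9.2 tilt [-0.0007 -0.0001] tooldelta mm [  0.8  -1.1 135.8] az -0.004 j [-8. 30. 94. -0. 56. 91.] t 38.525 F [-0.  -0.1 -0.9] grip 29.999707667157054 open 36.3
```

View pics/w11.png

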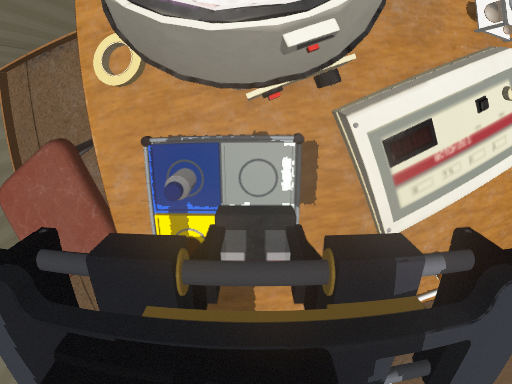

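The block is held level above the white bay, whose ring is at (258,178). I'll lower it.

```bash
python3 -m jog '0.8 -1 0 0 0 0 25;0 0 40 0 0 0 25;0 0 45 0 0 0 25;0 0 35 0 0 0 25;0 0 8 0 0 0 25;0 0 0 0 0 0 25;0 0 0 0 0 0 25'
python3 -m jog '0 0 5 0 0 0 25;0 0 0 0 0 0 25'
python3 -m jog '0 0 1 0 0 0 25;0 0 0 0 0 0 25'
python3 -m jog '0 0 1 0 0 0 25;0 0 0 0 0 0 25'
```

```text
time_s: 39.4
position: [0.5672, 0.0366, 0.0631]
tcp_rot: [[0.987, -0.159, 0.003], [-0.159, -0.987, -0.0], [0.003, -0.0, -1.0]]
force: [-0.6, 0.3, -0.5]
opening: 0.415
grasp_force: 30.0
time_s: 39.65
position: [0.5661, 0.0369, 0.057]
tcp_rot: [[0.987, -0.159, 0.001], [-0.159, -0.987, -0.0], [0.001, -0.0, -1.0]]
force: [-0.1, -1.4, -0.3]
opening: 0.418
grasp_force: 30.0
time_s: 39.9
position: [0.5659, 0.0369, 0.0556]
tcp_rot: [[0.987, -0.158, 0.0], [-0.158, -0.987, 0.0], [0.0, -0.0, -1.0]]
force: [-0.4, -0.4, -0.1]
opening: 0.414
grasp_force: 30.0
time_s: 40.15
position: [0.5659, 0.0369, 0.0545]
tcp_rot: [[0.987, -0.159, -0.0], [-0.159, -0.987, 0.0], [-0.0, 0.0, -1.0]]
force: [0.4, -0.2, -0.0]
opening: 0.413
grasp_force: 30.0
```

```bash
python3 -m jog '0 1 0 0 0 0 25;0 0 1 0 0 0 25;0 0 0 0 0 0 25'; python3 -m jog '0 0 1 0 0 0 25;0 0 0 0 0 0 25'
```

```text
time_s: 40.52
position: [0.5659, 0.0358, 0.0536]
tcp_rot: [[0.987, -0.159, 0.0], [-0.159, -0.987, -0.0], [0.0, 0.0, -1.0]]
force: [-0.4, 0.0, 0.2]
opening: 0.417
grasp_force: 30.0
time_s: 40.78
position: [0.5659, 0.0357, 0.0536]
tcp_rot: [[0.987, -0.159, 0.0], [-0.159, -0.987, -0.0], [0.001, 0.0, -1.0]]
force: [-1.4, -0.4, 6.2]
opening: 0.416
grasp_force: 30.0
```

Contact with the floor. I'll release, lift, back off and check everything.

```bash
python3 -m jog '0 0 -0.5 0 0 0 25;0 0 0 0 0 0 54;0 0 0 0 0 0 54;0 0 0 0 0 0 54;0 0 0 0 0 0 54;0 0 -20 0 0 0 54;0 0 -45 0 0 0 54;0 0 -50 0 0 0 54;0 0 -50 0 0 0 54;-50 0 0 0 0 0 54;-30 0 0 0 0 0 54;0 0 0 0 0 0 54'
python3 - <<'E'
from h import *
n=['dropper','vial','red_stopper','cuvettes','black_stopper','capped_bottle']
im=look('wrist',n,'w12.png',1);look('side',n,'s12.png',1);look('scene',n,None,1)
B=dict(blue=[.5783,.1177,.007],white=[.5654,.0357,.007],yellow=[.4964,.1305,.007],red=[.4834,.0486,.007])
for k,b in B.items(): print(k,np.round(project(im,[b]),1))
a=cv2.resize(im['color'][60:260,120:400,::-1],None,fx=2.8,fy=2.8);cv2.imwrite('pics/c12.png',a)
E
```

```text
time_s: 42.28
position: [0.4841, 0.0492, 0.2181]
tcp_rot: [[0.987, -0.158, -0.002], [-0.158, -0.987, 0.0], [-0.002, 0.0, -1.0]]
force: [0.7, -0.2, 0.6]
opening: 0.616
grasp_force: 0.0
wrist dropper [([0.497, 0.1299, 0.0085], 0.71)]
wrist vial [([0.5785, 0.1199, 0.0085], 0.75)]
wrist red_stopper [([0.4882, 0.047, 0.0073], 0.64)]
wrist cuvettes []
wrist black_stopper []
wrist capped_bottle [([0.4058, -0.2015, -0.0002], 0.97)]
side dropper [([0.494, 0.1275, 0.0081], 0.96)]
side vial [([0.5787, 0.117, 0.0098], 0.73)]
side red_stopper [([0.4884, 0.0465, 0.0057], 0.58)]
side cuvettes []
side black_stopper [([0.4383, -0.3975, 0.0005], 0.66)]
side capped_bottle [([0.408, -0.2016, -0.0048], 0.76)]
scene dropper [([0.4955, 0.1306, 0.0091], 0.51)]
scene vial [([0.5775, 0.1172, 0.0078], 0.43)]
scene red_stopper [([0.48, 0.0488, 0.0077], 0.52)]
scene cuvettes [([0.5662, 0.0353, 0.0075], 0.47)]
scene black_stopper [([0.438, -0.3928, 0.003], 0.54)]
scene capped_bottle [([0.4014, -0.2054, 0.0001], 0.56)]
blue [[185.1 105.9]]
white [[255.3 104.1]]
yellow [[187.9 173.9]]
red [[255.5 173.4]]
```

View pics/w12.png

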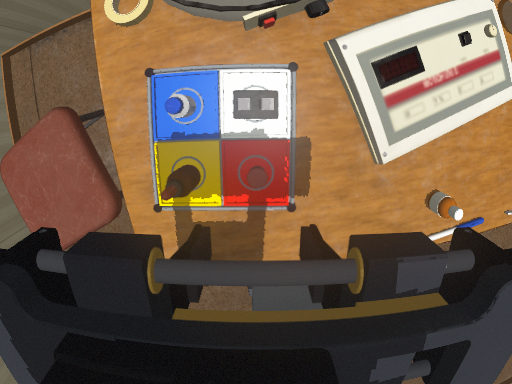

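The picture shows all four pieces upright on their rings: vial at (180,105), cuvettes at (256,104), dropper at (185,180) and stopper at (257,176). The networks place the two foreign pieces where they were at the start.

```bash
python3 -c "
from rig import *
print(hand_in())"
```

```text
the job is handed in; nothing more can be done
None
```

I packed all four pieces in the order asked, each upright on its bay's mark (red stopper about 2 mm off centre), left the black stopper and capped bottle untouched, and handed in at about 43 s; no verdict was shown.

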